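Hold a bayonet lid at the vent mark of a sample canister

TASK

The sample canister bolted to the table has to be vented before it is locked: swing its carry handle off the mouth, down the side nearer you, until it snaps into its end stop, then set the loose bayonet lid into the mouth with its two pins through the notches so that its flange lies flush on the rim. Turn the lid clockwise (seen from above) until the ends of its grip bar point at the long middle ribs, half way to the lock and well short of the click, and finish while still holding it there, because it springs back when let go. Leave the vials, the stapler and the marker where they are.

Things in the scene. Friction and masses are not known exactly. Their poses are not given: they have to be found in the camera images.
- canister: Round bare-metal canister fixed to the table by a foot 124 mm across; outside diameter 96 mm, rim 100 mm above the table. Origin: centre of its underside, at table level; z up. Short ribs outside below the rim mark the notches (at its +x and -x sides) and, 1.4 rad clockwise of them, the lock; long dark ribs half way mark the vent position. Every rib is there twice, on opposite sides.
- mouth (a point): Centre of the canister's mouth, level with the top of the rim (100 mm above the table); axes as the canister's. The mouth is 72 mm wide inside a 4 mm thick lip, which has two notches, 18 mm wide and reaching out to 43 mm from the axis, on the +x and -x sides.
- vent_mark: The pair of long dark ribs on the canister's outside that mark the vent position. Origin: the mouth's centre at rim height; its x axis points at one of the ribs (the other is opposite), that is 0.7 rad clockwise of the canister's x axis.
- handle (a joint): Swing of the carry handle, a U of 8 mm round bar: 0 = straight up over the mouth; grows as it swings to the canister's -x side (nearer the robot); end stop at 1.74. Hinge line: along the canister's y, through its axis, 70 mm above the table. Friction holds it up to about 0.6; then a spring resists (about 1.5 N at the bar) and can push it back some way; past about 1.58 it snaps into the end stop and stays.
- handle_bar (a point): Middle of the handle's straight cross bar (8 mm thick, straight for 76 mm along the canister's y), 80 mm from the hinge line; it moves with the handle. The handle is 120 mm wide overall.
- collar (a joint): Turn of the spring collar inside the mouth, which the lid's pins carry round: 0 = under the notches, grows as the lid turns clockwise; it follows the lid with about 0.1 rad of play. A spring drives it back to 0 (about 0.1 N m) until 1.05, where it clicks over into the lock at 1.4.
- lid_grip (a point): Centre of the grip bar of the loose grey lid, 48 mm above the lid's underside. The bar is an upright fin, 66 mm long (this frame's x), 16 mm thick (y), 40 mm high (28 to 68 mm above the underside). The two pins lie below its ends, along +x and -x, so the lid is the same after half a turn. z up. The lid weighs about 150 g.
- lid_seat (a point): Centre of the underside of the lid's flange (91 mm across, 8 mm thick), 28 mm below the grip bar's centre; axes as the lid's. Below it is a plug 65 mm across and 20 mm deep, on which the lid stands, with two steel pins 10 mm thick, out to 40 mm from the axis along +x and -x, centred 11 mm below the flange. Seated, this point lies at the mouth's centre.
- vial_a: Bystander: small brown vial with blue cap, standing, 20 mm across, 46 mm high; origin under its centre.
- vial_b: Bystander: small brown vial with orange cap, standing, 20 mm across, 46 mm high; origin under its centre.
- stapler: Bystander: stapler, 36 x 133 x 45 mm, origin under its centre.
- marker: Bystander: marker pen lying flat, 18 x 136 x 17 mm, origin under its centre.

How it is judged:
By the outcome, as a careful person would: the job done as asked, in the order asked, and still so for the second after the job is handed in, while the arm keeps its last pose, push and grip.
It also fails if it takes over 72 s, if anything falls off the work surface, if the arm or the gripper's body presses on something with over 40 N, if the wrist force passes 120 N, or if a joint passes its speed limit or range.

ROBOT

A 7-joint arm with a two-finger parallel gripper is mounted at the origin on a cart in front of the work surface, level with it; the furniture and walls round the work are solid. World frame = base frame: x ahead of the robot, y to its left, z up, the work surface at z = 0. Lengths are in m, angles in rad, forces in N, time in s.
With the tool pointing down it reaches from about 0.4 to 0.9 m from the base axis. Payload 5.6 kg.
Tool frame: the origin (TCP) lies midway between the tips of the shut fingers; the grasp point (between the pads) lies 19 mm behind it; y points along the fingers, z is the direction in which the jaws open and shut, and the axes are right-handed (so a half turn about y gives the same grasp; the last joint's range is limited). The gripper opens to 92 mm and grips with 3 to 60 N. Pads are 20 mm wide; open, the fingers measure 128 mm over their backs; the gripper's body (75 mm by 189 mm) begins 69 mm behind the grasp point.
Start: joints at [-1.369, 0.468, -0.012, 1.603, 0.006, 1.071, -0.056], TCP at [0.158, 0.631, 0.185] pointing down, gripper open.
Joint ranges: [-2.53, 2.53], [-0.31, 2.02], [-1.57, 1.55], [0.28, 2.44], [-1.29, 4.43], [0.15, 1.84], [-2.92, 2.92]. Speed limits (rad/s): [2.57, 2.57, 3.14, 3.14, 3.14, 3.14, 3.14].

INTERFACE

Orientations are given as a 3x3 rotation matrix whose columns are the frame's x, y, z axes.
In Python, from station import env, effector, solver, viewer, workorder, search_frame, tip_of gives the robot as it stands. Calls block until the motion is done:
- env.reach(position, orientation): joint-space move of the TCP to a pose.
- env.movel(position, frame=None, rate=0.15): straight line of the TCP; frame=None keeps the orientation; rate is the mean speed in m/s.
- env.goto_joints(angles): joint-space move.
- effector.release() and effector.grasp(squeeze=None): open the fingers fully, or close them until they stop; squeeze is the grip in N (None keeps the last).
- env.pause(seconds).
- solver.inverse_kinematics(position, orientation): joint angles nearest the present ones, or None.
- env.sense(): the state.
- viewer.read_camera(name): name is "scene" or "side" or "wrist"; returns (picture, depth): 480x640x3 uint8, red, green, blue; 480x640 float32, m along the optical axis (not along the pixel's ray), 0 where there is no reading.
- viewer.camera_info(name): a dict with "intrinsics" (3x3 intrinsics, pixels), "eye" and "rotation" of the camera in the world; the wrist camera has in their place "T_tool_cam" (4x4, takes a point from camera to tool coordinates, whose origin is the TCP and whose axes are the tool frame's). Camera axes: x right, y up, looking along -z (the intrinsics and any distortion apply to the point x, -y, -z); pixel columns grow to the right and rows downward; lengths in m; the calibration is good to about 2 mm. A picture is of the moment at which its call begins: read the wrist's pose just before it. camera_info takes no time and is no camera call.
A pose or a line that the arm cannot do raises env.PlanningError and nothing moves.
- workorder.finish_job(): hands the job in, once; it reports no verdict.
Trained networks look in the newest picture that a camera, given by its name, has taken for a name from the list of things; names that differ only in an ending like _2 or _b are one class to them, and where a whole thing is asked for, a point or a joint stands for the part that bears it (a point fixed in the world has none). Each returns a list of dicts, best first, with "score" (0 to 1); they miss things now and then, are a little off and sometimes report something else, mostly with a low value. They report only what shows in the picture. A call takes as long as a camera call.
- search_frame(camera, name): "at" ([x, y, z] in m, in world coordinates, good to about 4 mm: the middle of the surface that is visible of it).
- tip_of(camera, name): "at" ([x, y, z] in m, in world coordinates, good to about 4 mm: a listed point, or the origin of a listed thing).
The state is a dict: "t": time; "joint_positions": joint angles; "joint_velocities": joint speeds; "tau": joint torques, N m; "ee_pos": TCP position; "tcp_rot": TCP orientation; "wrist_force": force on the tool from outside, world axes, zero at the start; "moment": the same for the moment, N m; "gripper_width": finger opening in m.
Only numpy, scipy, OpenCV 4.12 (cv2) and the standard library are available. Lean on these libraries where they do the work, as an engineer would, in place of code of your own. Each camera call takes 0.05 s, during which the arm holds its last target. There are 200 camera calls.

## Working session

There is one attempt and no reset: what is moved stays moved. The work goes in short steps, each a Python script; the robot and the scene stay as the last script left them, time stands still between calls to the robot, and variables do not carry over. Pictures are saved under pics/ and viewed, about 8 in all and at most 12, crops included, and the job is handed in when it is done.

```bash
ls; mkdir -p pics
python3 - <<'E'
from station import env,effector,solver,viewer,workorder,search_frame,tip_of
import cv2,numpy as np
s=env.sense();print(s['t'],s['ee_pos'],s['tcp_rot'],s['gripper_width'])
ims=[]
for c in ['scene','side']:
    p,d=viewer.read_camera(c);ims.append(p[...,::-1]);cv2.imwrite(f'pics/{c}0.png',p[...,::-1]);np.save(f'{c}0.npy',d)
    i=viewer.camera_info(c);print(c,i)
    for n in ['canister','mouth','vent_mark','handle_bar','lid_grip','lid_seat','vial_a','stapler','marker']:
        print(c,n,[(np.round(o['at'],3).tolist(),round(o['score'],2)) for o in tip_of(c,n)][:3])
print(env.sense()['t'])
E
```

```text
pics
0.0 [0.15743633 0.63002002 0.18407332] [[ 9.70182173e-01 -2.88846261e-04  2.42376707e-01]
 [-2.42376849e-01 -1.65225473e-03  9.70180773e-01]
 [ 1.20234972e-04 -9.99998593e-01 -1.67299773e-03]] 0.09177998609453179
scene {'intrinsics': array([[590.04401187,   0.        , 326.73378713],
       [  0.        , 590.04401187, 241.01630052],
       [  0.        ,   0.        ,   1.        ]]), 'eye': array([-0.14839308, -0.44739563,  0.93060156]), 'rotation': array([[ 0.53143951,  0.61829284, -0.57903887],
       [-0.84690898,  0.40218254, -0.34784248],
       [ 0.01781081,  0.67525045,  0.73737345]])}
scene canister [([0.518, 0.021, 0.001], 0.89)]
scene mouth [([0.522, 0.021, 0.102], 0.58)]
scene vent_mark [([0.592, -0.164, 0.005], 0.34)]
scene handle_bar [([0.507, 0.024, 0.152], 0.63)]
scene lid_grip [([0.477, -0.264, 0.05], 0.74)]
scene lid_seat [([0.471, -0.26, 0.019], 0.76)]
scene vial_a [([0.592, -0.166, 0.003], 0.69), ([0.605, -0.112, 0.002], 0.62)]
scene stapler [([0.435, 0.23, -0.002], 0.9), ([0.522, 0.019, 0.101], 0.5)]
scene marker [([0.449, -0.396, -0.001], 0.97)]
side {'intrinsics': array([[452.16340644,   0.        , 318.16106489],
       [  0.        , 452.16340644, 242.55128451],
       [  0.        ,   0.        ,   1.        ]]), 'eye': array([0.41491312, 0.84023284, 0.7221484 ]), 'rotation': array([[-0.99381018,  0.0559513 , -0.09597276],
       [-0.11094523, -0.54418977,  0.83159404],
       [-0.00569863,  0.83709435,  0.54702886]])}
side canister [([0.475, -0.262, 0.018], 0.62), ([0.52, 0.022, -0.001], 0.58)]
side mouth [([0.518, 0.021, 0.101], 0.69)]
side vent_mark []
side handle_bar [([0.507, 0.026, 0.149], 0.61), ([0.521, 0.022, 0.101], 0.6)]
side lid_grip [([0.475, -0.267, 0.044], 0.9)]
side lid_seat [([0.478, -0.261, 0.02], 0.67)]
side vial_a [([0.592, -0.163, 0.002], 0.38)]
side stapler [([0.433, 0.229, -0.001], 0.55)]
side marker []
1.0
```

View pics/scene0.png

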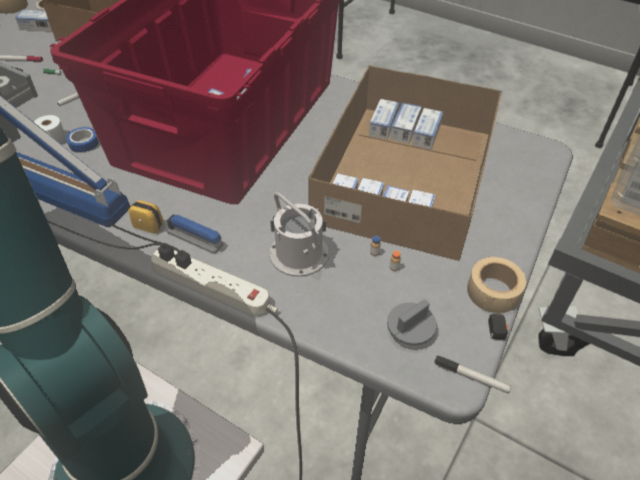

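View pics/side0.png

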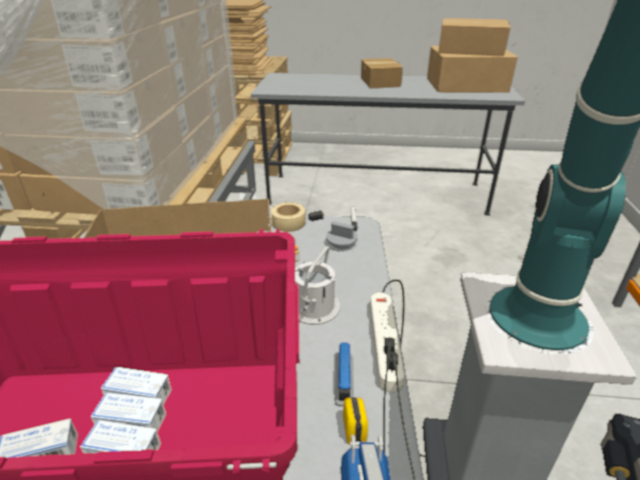

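The canister is at about (297,235) in the scene image, with its handle tilted slightly. The lid is at (412,323), the vials at (376,244) and (395,260), the marker at (472,374) and the stapler at (193,232). The detections agree with these. Next I'll lift clear of the bin and look from the wrist camera.

```bash
cat > h.py <<'E'
from station import env,effector,solver,viewer,workorder,search_frame,tip_of
import cv2,numpy as np
def cam(name):
    i=viewer.camera_info(name)
    if name!='wrist': return i['intrinsics'],np.array(i['rotation']),np.array(i['eye'])
    s=env.sense();T=np.array(i['T_tool_cam']);R=np.array(s['tcp_rot'])
    return i['intrinsics'],R@T[:3,:3],R@T[:3,3]+s['ee_pos']
def shot(name,fn):
    c=cam(name);p,d=viewer.read_camera(name)
    cv2.imwrite('pics/'+fn+'.png',p[...,::-1]);np.savez(fn,p=p,d=d,K=c[0],R=c[1],e=c[2]);return p,d,c
def cloud(d,c):
    K,R,e=c;v,u=np.mgrid[:480,:640]
    P=np.stack([(u-K[0,2])/K[0,0]*d,-(v-K[1,2])/K[1,1]*d,-d],-1)
    W=P@R.T+e; W[d<=0]=np.nan; return W
def proj(P,c):
    K,R,e=c;q=(np.asarray(P)-e)@R
    return np.stack([K[0,2]-K[0,0]*q[...,0]/q[...,2],K[1,2]+K[1,1]*q[...,1]/q[...,2]],-1)
def down(a):  # tool pointing down, jaw axis z at world angle a
    z=np.array([np.cos(a),np.sin(a),0]);y=np.array([0,0,-1.]);return np.stack([np.cross(y,z),y,z],1)
def st():
    s=env.sense();print('t%.1f'%s['t'],'p',np.round(s['ee_pos'],4),'F',np.round(s['wrist_force'],1),'M',np.round(s['moment'],2),'w%.4f'%s['gripper_width']);return s
E
python3 - <<'E'
from h import *
for c in ['scene','side']:
    W=cloud(np.load(f'{c}0.npy'),cam(c)).reshape(-1,3);W=W[~np.isnan(W).any(1)]
    for x in np.arange(.3,.9,.06):
        r=[]
        for y in np.arange(-.45,.55,.08):
            m=(abs(W[:,0]-x)<.03)&(abs(W[:,1]-y)<.04);r.append('%4.0f'%(1000*W[m,2].max()) if m.any() else '   .')
        print('%.2f'%x,*r)
i=viewer.camera_info('wrist');print(i)
env.movel([0.157,0.63,0.42],rate=.4);st()
# choose tool so that camera is over canister
T=np.array(i['T_tool_cam'])
for a in [np.pi/2,-np.pi/2]:
    R=down(a);print(a,R@T[:3,3],-(R@T[:3,:3])[:,2],solver.inverse_kinematics([.5,.02,.36],R))
E
```

```text
0.30    .    .    .    .   11   -2    5   36   43   43   25   12   11
0.36    3    5    4    6   10   38   41   38   74   71   61  130  177
0.42   20   20   68   67    5    5    5    5   49   52   65  124  150
0.48   19   14   70   68    6  153  155   10   37  309  312  313  311
0.54   24   26   33   28    6  104  156  149  312  312  311  307  160
0.60   13   54   52   46   49  137  134    5  313   47 -728 -727 -724
0.66   48   53  136  137  137  134  136  134  318  215 -731 -728 -726
0.72   -3   52  136 -728   56   56   59  135  317  230    .    .    .
0.78 -728    6  133  135   57   56   10  136  316  315    .    .    .
0.84 -729    7    6  135   11   10   10  138  316  316    .    .   54
0.90 -730    6    6  135   12   11   11  136  305  311    .    .   12
0.30    .    .    .    .    9   -9    0   34   36   35   27   12    .
0.36    3    4    3    4   12   21   41   38   75   75   56  125  155
0.42   18   19   67   69    4    5    6    5   48   49   64  124  148
0.48   18   16   69   69    5  149  155   98   13   10  311  311  312
0.54   22   24   32   29    4  104  155  151  312 
[... 754 characters left out ...]
65732354e-01,
        -2.00422881e-01],
       [ 9.99999768e-01,  2.34182782e-05, -6.80116476e-04,
        -1.62128436e-04],
       [ 0.00000000e+00,  0.00000000e+00,  0.00000000e+00,
         1.00000000e+00]])}
t1.7 p [0.1569 0.6297 0.4197] F [ 0.5  0.5 -0.3] M [-0.03  0.04  0.03] w0.0917
1.5707963267948966 [-7.11710270e-02 -1.62128436e-04  2.00422881e-01] [ 2.59539125e-01  6.80116476e-04 -9.65732354e-01] [-0.8030909   0.05339088  0.74193712  1.75901756 -0.0370217   1.34335097
  1.51728393]
-1.5707963267948966 [7.11710270e-02 1.62128436e-04 2.00422881e-01] [-2.59539125e-01 -6.80116476e-04 -9.65732354e-01] [-0.82137856  0.05332132  0.7615944   1.75980112 -0.03775965  1.34334022
 -1.62277215]
```

Run:
```python
from h import *
q=np.array(env.sense()['joint_positions']);print(q)
q[0]=-0.04;env.goto_joints(q);st()
out={}
for nm,p in [('can',[.45,.02,.36]),('lid',[.41,-.262,.30])]:
    env.reach(p,down(np.pi/2));env.pause(.2);st();print(np.round(env.sense()['joint_positions'],2))
    P,d,c=shot('wrist',nm)
    for n in (['mouth','canister','handle_bar','vent_mark'] if nm=='can' else ['lid_grip','lid_seat']):
        print(n,[(np.round(o['at'],4).tolist(),round(o['score'],2)) for o in tip_of('wrist',n)][:3])
a=cv2.imread('pics/can.png');b=cv2.imread('pics/lid.png')
cv2.imwrite('pics/both.png',cv2.resize(np.vstack([a[60:420],b[60:420]]),None,fx=.8,fy=.8))
```

```text
[-1.37891143e+00  3.44963666e-01  1.07302136e-03  1.26138032e+00
 -3.23594394e-04  1.53557439e+00 -5.19337549e-02]
t4.6 p [ 0.6489 -0.0066  0.4196] F [-0.3 -0.1 -0.1] M [-0.08  0.1   0.02] w0.0919
t6.1 p [0.4504 0.02   0.36  ] F [-0.1 -0.5  1.2] M [-0.02  0.04 -0.03] w0.0917
[ 0.11 -0.01 -0.22  1.81 -0.    1.34  1.46]
mouth [([0.5192, 0.0225, 0.0982], 0.86)]
canister [([0.5222, 0.0193, 0.0039], 0.79), ([0.443, -0.3954, -0.0007], 0.28)]
handle_bar [([0.5059, 0.0285, 0.1483], 0.91)]
vent_mark []
t7.7 p [ 0.4108 -0.2609  0.3003] F [-0.7  0.  -0.1] M [ 0.04 -0.03 -0.07] w0.0919
[ 0.41  0.08  0.09  1.85 -0.01  1.21  2.08]
lid_grip []
lid_seat [([0.4757, -0.2673, 0.0192], 0.6)]
```

View pics/both.png

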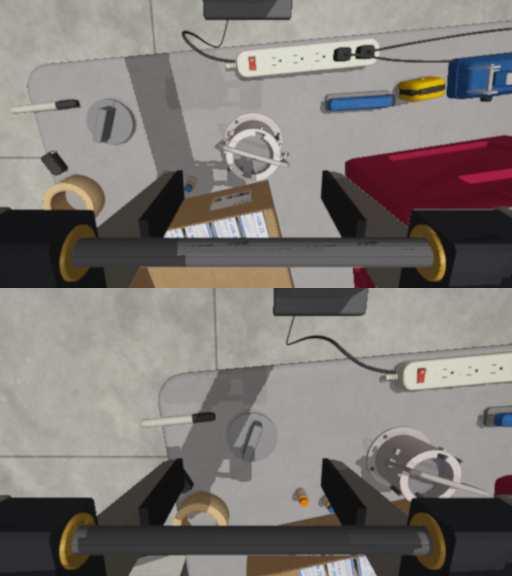

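The picture shows the canister with its handle at about (252,150) of the stacked picture. The lid is at (110,122), and again at (252,437) in the lower half. Next I'll rectify the rim and lid planes to read the angles.

Run:
```python
from h import *
def rect(fn,cx,cy,z,h=.075,n=400):
    f=np.load(fn+'.npz');c=(f['K'],f['R'],f['e'])
    a=np.linspace(h,-h,n);X,Y=np.meshgrid(cx+a,cy+a,indexing='ij')
    m=proj(np.stack([X,Y,0*X+z],-1),c).astype(np.float32)
    return cv2.remap(f['p'][...,::-1],m[...,0],m[...,1],cv2.INTER_CUBIC)
a=rect('can',.52,.022,.1);b=rect('lid',.476,-.264,.068)
cv2.imwrite('pics/rect.png',np.hstack([a,b]))
f=np.load('lid.npz');W=cloud(f['d'],(f['K'],f['R'],f['e'])).reshape(-1,3)
near=np.hypot(W[:,0]-.476,W[:,1]+.264)<.06
for lo,hi in [(.060,.075),(.022,.034)]:
    m=near&(W[:,2]>lo)&(W[:,2]<hi);P=W[m,:2].astype(np.float32);r=cv2.minAreaRect(P);ax=np.linalg.svd(P-P.mean(0),full_matrices=0)[2][0]
    print(m.sum(),W[m,2].mean(),P.mean(0),r,'ang',np.degrees(np.arctan2(ax[1],ax[0])))
    if hi<.05: print(cv2.minEnclosingCircle(P))
f=np.load('can.npz');W=cloud(f['d'],(f['K'],f['R'],f['e'])).reshape(-1,3)
near=np.hypot(W[:,0]-.52,W[:,1]-.022)<.09
m=near&(abs(W[:,2]-.1)<.005);P=W[m,:2].astype(np.float32);print('rim',m.sum(),W[m,2].mean(),cv2.minEnclosingCircle(P))
m=near&(W[:,2]>.135);P=W[m];ax=np.linalg.svd(P-P.mean(0),full_matrices=0)[2][0];print('bar',m.sum(),P.mean(0),ax,np.ptp(P,0))
S=[]
for n in ['scene','side']:
    V=cloud(np.load(n+'0.npy'),cam(n)).reshape(-1,3);S.append(V)
V=np.vstack(S+[W]);m=(V[:,2]>.25)&(V[:,2]<.33)&(V[:,0]>.4)&(V[:,0]<.7)&(V[:,1]>.0)&(V[:,1]<.3)
print('bin: min y per x',[(round(x,2),np.round(np.nanpercentile(V[m&(abs(V[:,0]-x)<.01),1],2),3)) for x in np.arange(.46,.7,.02) if (m&(abs(V[:,0]-x)<.01)).sum()>5])
m=(V[:,2]>.1)&(V[:,2]<.145)&(V[:,0]>.57)&(V[:,0]<.7)&(V[:,1]<.1)
print('box: min x per y',[(round(y,2),np.round(np.nanpercentile(V[m&(abs(V[:,1]-y)<.01),0],2),3)) for y in np.arange(-.2,.12,.03) if (m&(abs(V[:,1]-y)<.01)).sum()>5])
```

```text
577 0.06617966733560104 [ 0.47337916 -0.26113427] ((0.4745500981807709, -0.26116663217544556), (0.016276709735393524, 0.06575493514537811), 71.17176818847656) ang -18.852636
2357 0.028587935983404422 [ 0.47119147 -0.2614417 ] ((0.474288672208786, -0.2613188922405243), (0.09045293182134628, 0.08920737355947495), 76.62335205078125) ang 72.65248
((0.4749711751937866, -0.2612411677837372), 0.04556874930858612)
rim 1424 0.1003657379223603 ((0.5159450173377991, 0.021883007138967514), 0.0584096685051918)
bar 10081 [0.45164902 0.02445972 0.44466856] [-0.17781306  0.01104983  0.98400225] [0.09819966 0.1114336  0.38164513]
bin: min y per x [(np.float64(0.5), np.float64(0.291)), (np.float64(0.52), np.float64(0.203)), (np.float64(0.54), np.float64(0.184)), (np.float64(0.56), np.float64(0.173)), (np.float64(0.58), np.float64(0.178)), (np.float64(0.6), np.float64(0.183)), (np.float64(0.62), np.float64(0.187)), (np.float64(0.64), np.float64(0.19)), (np.float64(0.66), np.float64(0.198)), (np.float64(0.68), np.float64(0.201))]
box: min x per y [(np.float64(-0.2), np.float64(0.659)), (np.float64(-0.17), np.float64(0.652)), (np.float64(-0.14), np.float64(0.645)), (np.float64(-0.11), np.float64(0.638)), (np.float64(-0.08), np.float64(0.631)), (np.float64(-0.05), np.float64(0.623)), (np.float64(-0.02), np.float64(0.618)), (np.float64(0.01), np.float64(0.611)), (np.float64(0.04), np.float64(0.604)), (np.float64(0.07), np.float64(0.635))]
```

View pics/rect.png

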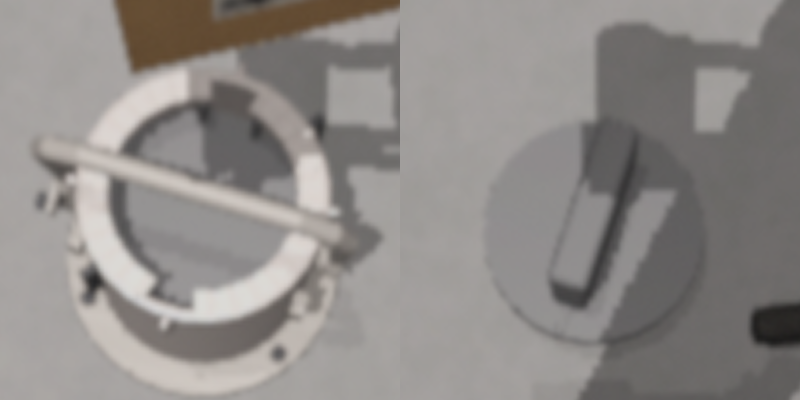

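Rim centre from the rectified picture is about px (202,197), which gives (0.521, 0.021). The notches at (178,293) and (233,95), together with the bar direction, give a canister yaw of about -16°. The lid is at (0.4747, -0.2612) with its fin at -18.9°. I'll push the handle with the shut fingers, tilted 45°.

```bash
cat >> h.py <<'E'
C=np.array([.521,.021,0]);YAW=np.radians(-16)
cx=np.array([np.cos(YAW),np.sin(YAW),0]);cy=np.array([-np.sin(YAW),np.cos(YAW),0]);ez=np.array([0,0,1.])
def bar(t): return C+.07*ez+.08*(-np.sin(t)*cx+np.cos(t)*ez)
TL=np.radians(45)
yt=np.sin(TL)*cx-np.cos(TL)*ez; nn=-np.cos(TL)*cx-np.sin(TL)*ez
RT=np.stack([np.cross(yt,cy),yt,cy],1)
def tcp(t): return bar(t)+.008*yt-.0145*nn
E
python3 - <<'E'
from h import *
print(RT)
st();env.movel([.41,-.2,.34],rate=.3)
for t in [-.25,.2,1,1.8]:
    q=solver.inverse_kinematics(tcp(t),RT);print(t,np.round(tcp(t),3),None if q is None else np.round(q,2))
    q=solver.inverse_kinematics(tcp(t),RT@np.diag([-1,1,-1]));print('  flip',None if q is None else np.round(q,2))
E
```

```text
[[ 0.67971466  0.67971466  0.27563736]
 [-0.19490504 -0.19490504  0.9612617 ]
 [ 0.70710678 -0.70710678  0.        ]]
t7.8 p [ 0.4104 -0.2615  0.3001] F [-0.6 -0.3  0.1] M [-0.01  0.01 -0.03] w0.0917
-0.25 [0.555 0.011 0.152] None
  flip None
0.2 [0.521 0.021 0.153] None
  flip None
1 [0.472 0.035 0.118] None
  flip None
1.8 [0.461 0.038 0.056] None
  flip None
```

Run:
```python
from h import *
def R_(tl,az,f):
    a=np.array([np.cos(az),np.sin(az),0]);y=np.sin(tl)*a-np.cos(tl)*ez;z=np.cross(ez,a);z=z/np.linalg.norm(z)
    return np.stack([np.cross(y,z),y,z],1)@np.diag([f,1,f])
for tl in [-20,0,10,15,20,25,30,35]:
  for f in (1,-1):
    o=[]
    for t in [-.25,.2,1,1.8]:
        q=solver.inverse_kinematics(tcp(t),R_(np.radians(tl),YAW,f));o.append(None if q is None else np.round(q,2).tolist())
    print(tl,f,o)
```

```text
-20 1 [[0.12, 0.57, -0.2, 1.58, -0.01, 1.33, 1.23], [0.12, 0.52, -0.2, 1.67, -0.02, 1.29, 1.22], [0.11, 0.49, -0.21, 1.82, -0.03, 1.18, 1.21], [0.1, 0.56, -0.22, 1.87, -0.02, 1.05, 1.2]]
-20 -1 [[-0.78, 0.98, 1.34, 1.64, -0.84, 1.66, -1.14], [-0.84, 0.93, 1.34, 1.73, -0.8, 1.61, -1.14], [-0.92, 0.92, 1.34, 1.88, -0.82, 1.52, -1.11], [-0.92, 1.05, 1.34, 1.94, -0.95, 1.49, -1.02]]
0 1 [[0.07, 0.36, -0.19, 1.86, 0.08, 0.93, 1.14], [0.07, 0.3, -0.21, 1.94, 0.08, 0.91, 1.12], [0.06, 0.28, -0.24, 2.07, 0.09, 0.8, 1.06], [0.06, 0.37, -0.25, 2.14, 0.15, 0.65, 1.0]]
0 -1 [[-1.01, 0.73, 1.35, 1.92, -0.79, 1.17, -1.2], [-1.08, 0.65, 1.36, 2.0, -0.72, 1.11, -1.25], [-1.17, 0.62, 1.36, 2.14, -0.74, 1.0, -1.24], [-1.13, 0.8, 1.35, 2.2, -0.99, 1.0, -1.05]]
10 1 [[0.05, 0.27, -0.21, 2.0, 0.19, 0.73, 1.02], [0.06, 0.22, -0.25, 2.07, 0.2, 0.71, 0.98], [0.08, 0.2, -0.31, 2.2, 0.25, 0.61, 0.87], [0.06, 0.31, -0.32, 2.26, 0.41, 0.47, 0.7]]
10 -1 [[-1.14, 0.6, 1.36, 2.06, -0.75, 0.89, -1.25], [-1.23, 0.5, 1.38, 2.14, -0.64, 0.82, -1.34], [-1.32, 0.47, 1.38, 2.27, -0.66, 0.71, -1.35], [-1.25, 0.7, 1.35, 2.
[... 800 characters left out ...]
.62, 0.45, 0.55], [0.11, 0.13, -0.38, 2.26, 0.65, 0.46, 0.49], [-0.22, 0.11, -0.12, 2.4, 0.78, 0.37, 0.26], None]
25 -1 [[-1.34, 0.44, 1.39, 2.27, -0.71, 0.45, -1.31], [-1.48, 0.31, 1.44, 2.33, -0.4, 0.38, -1.61], [-0.75, 0.09, 0.44, 2.43, 0.66, 0.33, -2.76], None]
30 1 [[-0.24, 0.15, -0.0, 2.28, 0.81, 0.35, 0.33], [-0.19, 0.1, -0.11, 2.34, 0.87, 0.38, 0.23], None, None]
30 -1 [[-1.4, 0.41, 1.4, 2.33, -0.76, 0.31, -1.28], [-1.56, 0.28, 1.47, 2.4, -0.27, 0.24, -1.77], None, None]
35 1 [[-0.58, 0.14, 0.32, 2.36, 1.16, 0.29, -0.06], [-0.41, 0.08, 0.07, 2.41, 1.22, 0.35, -0.15], None, None]
35 -1 [[0.85, 0.48, -1.3, 2.29, 1.51, 0.77, 2.92], [0.52, 0.19, -0.9, 2.36, 1.35, 0.49, 2.92], None, None]
```

45° tilt is out of reach, so I'll do this in two stages. First a side push with a 12° tilt to θ≈0.95, then a look, then a press on the bar from above along its arc.

```bash
cat >> h.py <<'E'
def R_(tl,az):
    a=np.array([np.cos(az),np.sin(az),0]);y=np.sin(tl)*a-np.cos(tl)*ez;z=np.cross(ez,a)
    return np.stack([np.cross(y,z),y,z],1)
E
python3 - <<'E'
from h import *
tl=np.radians(12);R=R_(tl,YAW);yt=R[:,1];n=-np.cos(tl)*cx-np.sin(tl)*ez
f=lambda t:bar(t)+.010*yt-.0145*n
effector.grasp(10)
env.reach(f(-.2)+[0,0,.06],R);env.movel(f(-.2),rate=.15);st()
for t in np.arange(-.05,.96,.125):
    env.movel(f(t),rate=.1);st()
# retract: away from bar, up, back
p=env.sense()['ee_pos']
env.movel(p+.01*cx+.08*ez,rate=.25)
env.movel(C-.07*cx+.36*ez,R_(0,YAW),rate=.3);env.pause(.2)
P,d,c=shot('wrist','can2')
print([(np.round(o['at'],4).tolist(),round(o['score'],2)) for o in tip_of('wrist','handle_bar')])
st();cv2.imwrite('pics/can2c.png',cv2.resize(P[100:400,150:500,::-1],None,fx=1.5,fy=1.5))
E
```

```text
t11.2 p [0.5525 0.0116 0.1423] F [ 0.4 -0.7 -0.6] M [0.06 0.13 0.03] w0.0003
t11.5 p [0.5409 0.0156 0.1444] F [ 0.1 -0.4  1.2] M [ 0.03  0.17 -0.03] w0.0002
t11.8 p [0.5309 0.0183 0.1434] F [-0.2 -0.2 -0.3] M [0.06 0.17 0.  ] w0.0002
t12.0 p [0.5212 0.0209 0.1416] F [-0.6  0.3  0.4] M [0.07 0.22 0.01] w0.0009
t12.3 p [0.5119 0.0236 0.1389] F [ 0.2 -0.6 -0.1] M [ 0.04  0.21 -0.02] w0.0006
t12.5 p [0.503  0.0261 0.1351] F [-0.4  0.3  0.8] M [ 0.09  0.21 -0.01] w0.0002
t12.8 p [0.4946 0.0285 0.1302] F [-0.   0.4  0.9] M [ 0.09  0.15 -0.01] w0.0007
t13.0 p [0.4868 0.0308 0.1242] F [ 1.9 -0.3 -0. ] M [0.01 0.16 0.  ] w0.0005
t13.3 p [0.4799 0.0327 0.1173] F [ 0.9  0.3 -0.1] M [0.02 0.14 0.01] w0.0002
t13.5 p [0.4737 0.0344 0.1095] F [ 0.7 -0.7  0.3] M [ 0.07  0.17 -0.01] w0.0005
[]
t15.0 p [0.4531 0.0403 0.3589] F [-0.1  0.1  0.2] M [-0.03 -0.05  0.04] w0.0003
```

View pics/can2c.png

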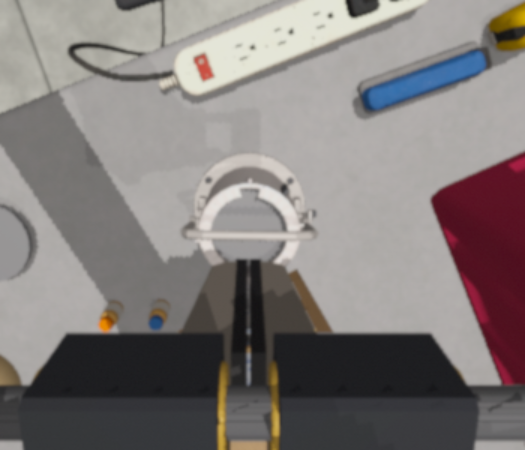

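Run:
```python
from h import *
f=np.load('can2.npz');c=(f['K'],f['R'],f['e'])
for t in [-.2,0,.2,.4,.6,.8,1.]: print(t,proj(bar(t),c),proj(bar(t)-.04*cy,c))
print('mouth',proj(C+.1*ez,c))
W=cloud(f['d'],c);b=W[240:262,312:318]
print(np.round((b-C)@np.stack([cx,cy,ez],1),3)[:,3])
```

```text
-0.2 [315.53670489 277.72447886] [284.19018265 277.70369462]
0 [315.54566217 266.33208274] [283.79089681 266.31150483]
0.2 [315.55421003 253.88748476] [283.61168359 253.86730931]
0.4 [315.56181298 241.14148343] [283.66746587 241.12187445]
0.6 [315.56800808 228.87852484] [283.95377645 228.85959926]
0.8 [315.57245914 217.82307064] [284.44751201 217.80489168]
1.0 [315.57498677 208.56073621] [285.1108001  208.54331523]
mouth [315.53753722 254.62136586]
[[-0.014 -0.001  0.074]
 [-0.013 -0.001  0.074]
 [-0.011 -0.001  0.074]
 [-0.01  -0.001  0.074]
 [-0.008 -0.001  0.073]
 [-0.006 -0.001  0.073]
 [-0.005 -0.001  0.073]
 [-0.004 -0.001  0.075]
 [-0.002 -0.001  0.072]
 [-0.001 -0.001  0.074]
 [ 0.001 -0.001  0.074]
 [ 0.003 -0.001  0.073]
 [ 0.004 -0.001  0.073]
 [-0.018 -0.001  0.151]
 [-0.017 -0.001  0.152]
 [-0.016 -0.001  0.153]
 [-0.015 -0.001  0.153]
 [-0.014 -0.001  0.155]
 [-0.012 -0.001  0.154]
 [-0.01  -0.001  0.152]
 [ 0.017 -0.001  0.073]
 [ 0.018 -0.001  0.075]]
```

The bar is back at θ≈0.2, held by the spring and friction there. New plan: side-push to about 0.5, where friction holds it, then press with the fingertip end face and the tool leaned the other way, continuously along the arc to the stop.

```bash
cat >> h.py <<'E'
def theta(d,c):
    q=(cloud(d,c).reshape(-1,3)-C)@np.stack([cx,cy,ez],1)
    x,y,z=q.T;r=np.hypot(x,z-.07);m=(abs(y)<.03)&(abs(r-.082)<.008)&(z>.04)&(x<.03)&((z>.105)|(x<-.06))
    return m.sum(),np.arctan2(-np.median(x[m]),np.median(z[m])-.07) if m.any() else None
E
python3 - <<'E'
from h import *
f0=np.load('can2.npz');print('before',theta(f0['d'],(f0['K'],f0['R'],f0['e'])))
tl=np.radians(12);R=R_(tl,YAW);yt=R[:,1];n=-np.cos(tl)*cx-np.sin(tl)*ez
f=lambda t:bar(t)+.015*yt-.0145*n
env.reach(f(-.2)+[0,0,.06],R);env.movel(f(-.2),rate=.15)
env.movel(f(.2),rate=.1);env.movel(f(.38),rate=.1);env.movel(f(.53),rate=.08);st()
p=env.sense()['ee_pos'];env.movel(p+.015*cx,rate=.1);env.movel(p+.015*cx+.07*ez,rate=.25)
env.movel(C-.07*cx+.32*ez,R_(0,YAW),rate=.3);env.pause(.1)
P,d,c=shot('wrist','can3');print(theta(d,c));st()
for t in [.4,1,1.74]:
    tl=np.radians(np.interp(t,[.5,1.74],[-30,-8]));q=solver.inverse_kinematics(bar(t)-.004*R_(tl,YAW)[:,1],R_(tl,YAW));print(t,None if q is None else np.round(q,2))
E
```

```text
before (np.int64(313), np.float64(0.17513887573375295))
t17.4 p [0.4987 0.0274 0.1273] F [-0.1  0.2 -0.7] M [0.04 0.18 0.  ] w0.0004
(np.int64(375), np.float64(0.1735106000549437))
t18.9 p [0.4526 0.0401 0.3179] F [ 0.   0.  -0.8] M [ 0.01 -0.01 -0.01] w0.0009
0.4 [ 0.08  0.59 -0.14  1.62 -0.09  1.43  1.27]
1 [ 0.07  0.47 -0.18  1.84 -0.06  1.18  1.23]
1.74 [ 0.04  0.41 -0.2   2.07  0.03  0.8   1.12]
```

It sprang back again, although the finger demonstrably passed through the bar's old position. I'll skip letting go and press with the end face in one stroke from θ≈0.17 to the stop.

```bash
cat >> h.py <<'E'
def press(t,gap=.004):
    R=R_(np.radians(np.interp(t,[.15,1.2,1.74],[-42,-16,-8])),YAW);return bar(t)-gap*R[:,1],R
E
python3 - <<'E'
from h import *
ts=[.15,.3,.45,.6,.75,.9,1.05,1.2,1.35,1.5,1.62,1.74,1.79]
for t in ts:
    if solver.inverse_kinematics(*press(t)) is None: print('no ik',t);raise SystemExit
p,R=press(.15,.03);env.reach(p+.03*ez,R);env.movel(p,R,rate=.2);st()
for t in ts:
    env.movel(*press(t),rate=.1);st()
p=env.sense()['ee_pos'];R=press(1.79)[1]
env.movel(p-.12*R[:,1],rate=.2)
env.movel(C-.07*cx+.34*ez,R_(0,YAW),rate=.3);env.pause(.1)
P,d,c=shot('wrist','can4');print(theta(d,c));st()
cv2.imwrite('pics/can4c.png',cv2.resize(P[100:400,150:500,::-1],None,fx=1.5,fy=1.5))
E
```

```text
t20.0 p [0.5284 0.0193 0.1735] F [0.1 1.1 1.1] M [-0.16 -0.59  0.  ] w0.0003
t20.4 p [0.5124 0.0236 0.1533] F [-0.3 -0.1  0.8] M [-0.16 -0.58  0.02] w0.0005
t20.7 p [0.5013 0.0271 0.1511] F [0.1 0.1 0.6] M [-0.11 -0.6  -0.05] w0.0006
t21.0 p [0.4903 0.03   0.1461] F [-0.8 -1.   0.4] M [-0.18 -0.53  0.05] w0.0000
t21.3 p [0.4801 0.0328 0.1398] F [ 0.4 -0.6  0.5] M [-0.2  -0.47  0.03] w0.0008
t21.5 p [0.4709 0.0354 0.1324] F [ 0.2 -0.6 -0. ] M [-0.1  -0.46 -0.01] w0.0003
t21.8 p [0.4627 0.0378 0.1237] F [0.2 0.  0.5] M [-0.11 -0.4  -0.04] w0.0006
t22.1 p [0.456  0.0397 0.114 ] F [-0.1 -0.6  0.6] M [-0.06 -0.34  0.03] w0.0006
t22.3 p [0.4507 0.0412 0.1032] F [-0.  -0.3 -0.6] M [-0.11 -0.29  0.01] w0.0008
t22.6 p [0.4473 0.0421 0.0917] F [ 0.1 -0.2  0. ] M [-0.06 -0.27  0.01] w0.0004
t22.9 p [0.4453 0.0427 0.0799] F [ 0.2 -0.  -0.6] M [-0.06 -0.21 -0.01] w0.0008
t23.1 p [0.4449 0.0428 0.0703] F [ 0.  -0.3 -0.1] M [-0.03 -0.15  0.07] w0.0003
t23.4 p [0.4456 0.0426 0.0608] F [-0.1  1.  -0.2] M [-0.06 -0.16  0.02] w0.0007
t23.6 p [0.4467 0.0423 0.0566] F [ 1.   0.4 -0. ] M [-0.07 -0.16 -0.02] w0.0006
(np.int64(334), np.float64(0.17725839784394282))
t25.2 p [0.4528 0.0399 0.3376] F [-0.7  0.1 -0.2] M [ 0.02 -0.03 -0.03] w0.0006
```

View pics/can4c.png

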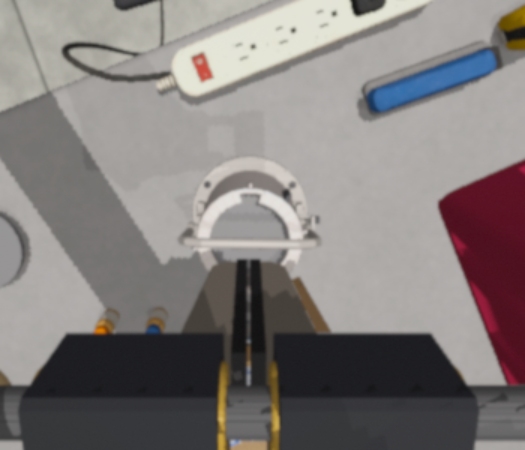

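The press met no force and the handle is unmoved at θ≈0.177, just as before, so none of the three strokes touched it. I'll check where the fingertips really are from the wrist depth.

Run:
```python
from h import *
T=np.array(viewer.camera_info('wrist')['T_tool_cam'])
for fn in ['can','can4']:
    f=np.load(fn+'.npz');c=(f['K'],f['R'],f['e']);print(theta(f['d'],c))
    W=cloud(f['d'],(f['K'],T[:3,:3],T[:3,3]))  # tool frame
    v,u=np.where((f['d']>0)&(f['d']<.24))
    Q=W[v,u];
    for y0 in np.arange(-.12,.05,.01):
        m=(abs(Q[:,1]-y0)<.005)
        if m.sum()>3: print(fn,'y %.3f'%y0,m.sum(),'x',np.round([Q[m,0].min(),Q[m,0].max()],3),'z',np.round([Q[m,2].min(),Q[m,2].max()],3),'rows',v[m].min(),v[m].max())
    print(f['d'][265:300:3,315].round(3))
f=np.load('can4.npz');T_=np.load('can4.npz')
W=cloud(f['d'],(f['K'],f['R'],f['e']));q=(W-C)@np.stack([cx,cy,ez],1)
print('table z',np.nanmedian(q[120:150,300:330,2]),'bar col',np.round(q[246:270:2,300],3))
```

```text
(np.int64(305), np.float64(0.17501598396783546))
can y -0.120 3296 x [-0.031  0.014] z [-0.082  0.083] rows 318 441
can y -0.110 1398 x [-0.011  0.015] z [-0.06  0.06] rows 348 440
can y -0.100 1808 x [-0.011  0.014] z [-0.064  0.064] rows 333 412
can y -0.090 2325 x [-0.01   0.005] z [-0.064  0.064] rows 321 355
can y -0.080 1740 x [-0.01   0.011] z [-0.062  0.063] rows 309 355
can y -0.070 1449 x [-0.01   0.012] z [-0.061  0.061] rows 299 353
can y -0.060 1147 x [-0.009  0.012] z [-0.06   0.061] rows 290 340
can y -0.050 921 x [-0.009  0.012] z [-0.059  0.06 ] rows 282 330
can y -0.040 746 x [-0.009  0.012] z [-0.06   0.059] rows 275 319
can y -0.030 287 x [-0.009  0.011] z [-0.057  0.058] rows 272 310
[0.513 0.516 0.517 0.51  0.493 0.49  0.493 0.    0.594 0.582 0.57  0.558]
(np.int64(334), np.float64(0.17725839784394282))
can4 y -0.120 4381 x [-0.031  0.011] z [-0.081  0.084] rows 318 441
can4 y -0.110 74 x [0.001 0.013] z [-0.004  0.004] rows 394 432
can4 y -0.100 116 x [-0.01   0.014] z [-0.005  0.005] rows 334 409
can4 y -0.090 838 x [-0.01  0.  ] z [-0.009  0.007] rows 320 355
[... 162 characters left out ...]
 -0.008] z [-0.015  0.015] rows 290 301
can4 y -0.050 538 x [-0.009  0.012] z [-0.014  0.015] rows 281 329
can4 y -0.040 357 x [-0.009 -0.007] z [-0.013  0.013] rows 275 284
can4 y -0.030 125 x [-0.009 -0.007] z [-0.012  0.012] rows 272 277
can4 y 0.030 39 x [0.005 0.013] z [0.212 0.227] rows 261 273
[0.489 0.49  0.493 0.177 0.172 0.17  0.165 0.162 0.162 0.163 0.162 0.163]
table z 0.03417642099391188 bar col [[-0.011 -0.022  0.073]
 [-0.009 -0.022  0.074]
 [   nan    nan    nan]
 [-0.002 -0.022  0.073]
 [ 0.    -0.022  0.075]
 [ 0.003 -0.023  0.074]
 [-0.018 -0.019  0.15 ]
 [-0.016 -0.019  0.153]
 [-0.014 -0.019  0.154]
 [-0.011 -0.019  0.152]
 [ 0.018 -0.023  0.074]
 [ 0.022 -0.023  0.073]]
```

Run:
```python
from h import *
T=np.array(viewer.camera_info('wrist')['T_tool_cam'])
for fn in ['can','lid','can4','can3']:
    f=np.load(fn+'.npz');W=cloud(f['d'],(f['K'],T[:3,:3],T[:3,3]));Q=W[(f['d']>.1)&(f['d']<.24)]
    Q=Q[(abs(Q[:,2])<.075)&(abs(Q[:,0])<.02)];print(fn,np.sort(Q[:,1])[-300::50].round(4),Q[:,1].max())
K=f['K'];print('row of tool y=0,-.019,-.026 at x=-.009:',proj(np.array([[-.009,0,0],[-.009,-.019,0],[-.009,-.026,0]]),(K,T[:3,:3],T[:3,3])))
# side-view check, present pose
P,d,c=shot('side','side2');s=env.sense();R=np.array(s['tcp_rot'])
uv=proj(np.array([s['ee_pos']+R@np.array([0,y,0]) for y in (0,-.026,-.1)]),c).round().astype(int);print(uv)
u,v=uv[1];P=P[...,::-1].copy();crop=cv2.resize(P[max(0,v-90):v+70,max(0,u-100):u+100],None,fx=4,fy=4,interpolation=cv2.INTER_CUBIC);o=[max(0,u-100),max(0,v-90)]
for a in uv: cv2.circle(crop,tuple(int(k) for k in (a-o)*4),5,(0,0,255),1)
crop=cv2.resize(crop,(750,600));cv2.imwrite('pics/tip.png',crop)
```

```text
can [-0.0352 -0.0344 -0.0336 -0.0329 -0.0319 -0.031 ] -0.029436887229759096
lid [-0.0352 -0.0344 -0.0335 -0.0329 -0.032  -0.0313] -0.029595584252524343
can4 [-0.0399 -0.0388 -0.0372 -0.0358 -0.034  -0.0324] -0.029579434520520143
can3 [-0.04   -0.0386 -0.0371 -0.0359 -0.0342 -0.0324] -0.030018952164245688
row of tool y=0,-.019,-.026 at x=-.009: [[315.19273741 254.09020886]
 [315.21020601 264.17240598]
 [315.21751726 268.3921765 ]]
[[345 183]
 [346 171]
 [347 133]]
```

View pics/tip.png

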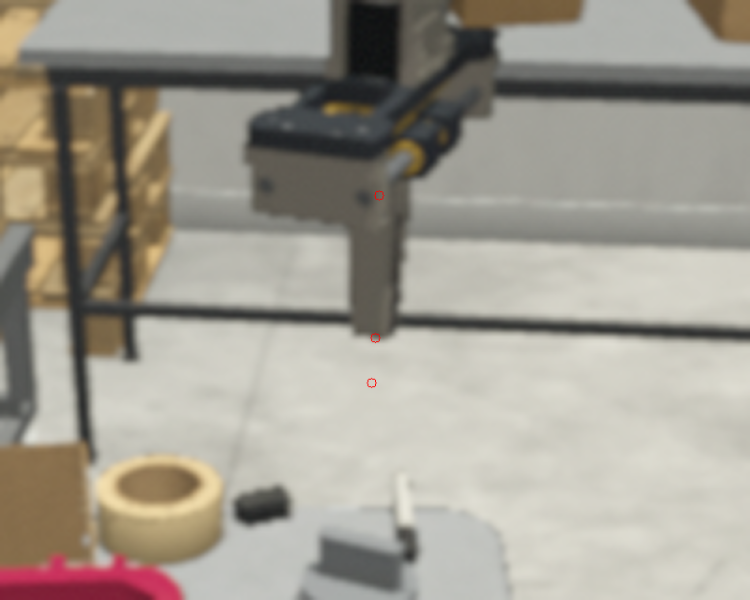

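The side view settles it. The circle at (371,383) is the reported TCP, but the fingertip ends at about (375,334). The real tip is therefore about 29 mm behind the reported TCP, and the wrist depth gives the same figure. I'll apply that offset and redo the press.

```bash
cat >> h.py <<'E'
OFF=.029   # true tip is this far behind reported TCP
def cmd(tip,R): return np.asarray(tip)+OFF*R[:,1]
E
python3 - <<'E'
from h import *
ts=[.15,.3,.45,.6,.75,.9,1.05,1.2,1.35,1.5,1.62,1.74,1.78]
for t in ts:
    p,R=press(t)
    if solver.inverse_kinematics(cmd(p,R),R) is None: print('no ik',t);raise SystemExit
p,R=press(.15,.025);env.reach(cmd(p+.03*ez,R),R);env.movel(cmd(p,R),R,rate=.2);st()
for t in ts:
    p,R=press(t);env.movel(cmd(p,R),R,rate=.1);s=st()
    if np.linalg.norm(s['wrist_force'])>20: print('stop');break
p=env.sense()['ee_pos']
env.movel(p-.11*R[:,1],rate=.2)
env.movel(C-.07*cx+.36*ez,R_(0,YAW),rate=.3);env.pause(.1)
P,d,c=shot('wrist','can5');print(theta(d,c));st()
def rect(z,h=.11,n=600):
    a=np.linspace(h,-h,n);X,Y=np.meshgrid(a-.02,a,indexing='ij')
    w=C+X[...,None]*cx+Y[...,None]*cy+z*ez;m=proj(w,c).astype(np.float32)
    return cv2.remap(P[...,::-1],m[...,0],m[...,1],cv2.INTER_CUBIC)
cv2.imwrite('pics/can5r.png',rect(.1))
E
```

```text
t26.4 p [0.5068 0.0256 0.1483] F [ 0.4  0.8 -0.6] M [-0.14 -0.62  0.02] w0.0004
t26.8 p [0.4937 0.0291 0.1318] F [ 0.1  0.2 -0.3] M [-0.14 -0.63 -0.  ] w0.0004
t27.0 p [0.4838 0.032  0.1283] F [0.  0.2 0.9] M [-0.15 -0.61  0.01] w0.0005
t27.3 p [0.4743 0.0345 0.1223] F [-0.2 -0.9  0.2] M [-0.12 -0.52 -0.03] w0.0004
t27.6 p [0.4656 0.0369 0.1149] F [0.5 0.2 0.3] M [-0.14 -0.46  0.02] w0.0004
t27.8 p [0.4579 0.0391 0.1066] F [-0.4 -0.2  0.4] M [-0.15 -0.4   0.01] w0.0005
t28.1 p [0.4514 0.041  0.0971] F [ 0.6 -0.9 -0.4] M [-0.1  -0.37  0.04] w0.0001
t28.4 p [0.4463 0.0424 0.0866] F [-0.9 -0.3  0.3] M [-0.08 -0.36 -0.07] w0.0005
t28.6 p [0.4428 0.0434 0.0753] F [-0.4 -0.2  0.7] M [-0.07 -0.32 -0.05] w0.0002
t28.9 p [0.4405 0.044  0.0635] F [1.1 0.  0.3] M [-0.05 -0.22  0.03] w0.0003
t29.2 p [0.4396 0.0443 0.0515] F [-0.1 -0.2 -0.1] M [-0.07 -0.22 -0.01] w0.0006
t29.4 p [0.44   0.0442 0.0417] F [ 0.2 -0.2  1.4] M [-0.04 -0.13 -0.  ] w0.0006
t29.7 p [0.4418 0.0437 0.0322] F [-0.3  0.   0.2] M [-0.01 -0.15 -0.01] w0.0002
t29.9 p [0.4427 0.0437 0.0306] F [-5.  -0.6 17.8] M [0.07 1.5  0.05] w0.0004
(np.int64(220), np.float64(1.6913936685920272))
t31.7 p [0.4529 0.04   0.3577] F [ 0.1  0.5 -1.5] M [ 0.    0.03 -0.01] w0.0004
```

View pics/can5r.png

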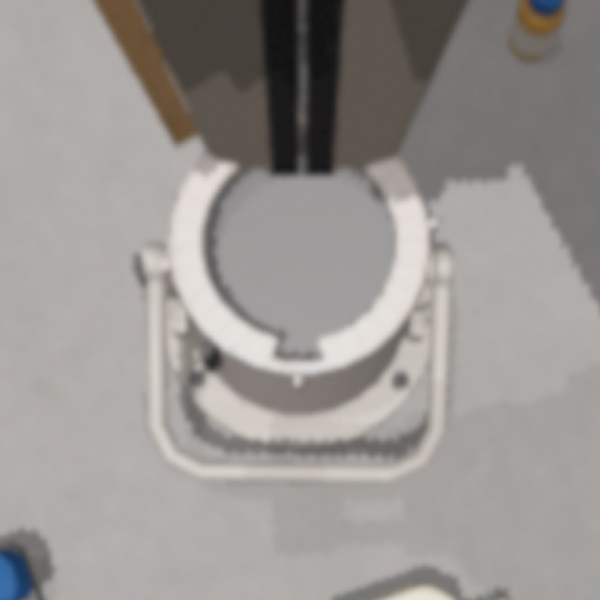

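The handle is down. The bar is at row 470 on the near side, the press met 18 N at the stop, and it stayed down. The rim is centred at about (301,243), so C is good to about 1 mm, and the near notch at (299,350) confirms the yaw. Next I'll fetch the lid.

Run:
```python
from h import *
L=np.array([.4748,-.2612,0]);R=R_(0,np.radians(-18.85))
effector.release()
env.reach(cmd(L+.11*ez,R),R);env.movel(cmd(L+.034*ez,R),R,rate=.12);st()
effector.grasp(45);env.pause(.3);st()
env.movel(cmd(L+.2*ez,R),R,rate=.25);st()
R2=R_(0,np.radians(-16.3));M=C+.0008*cx
env.reach(cmd(M+.165*ez,R2),R2);env.pause(.2);st()
P,d,c=shot('wrist','held');a=P[...,::-1]
P,d,c=shot('side','held_s');b=P[200:360,220:433,::-1]
cv2.imwrite('pics/held.png',np.hstack([cv2.resize(a,(400,300)),cv2.resize(b,(400,300),interpolation=cv2.INTER_CUBIC)]))
```

```text
t35.3 p [ 0.4753 -0.2614  0.0055] F [ 0.6  0.4 -0.2] M [-0.02 -0.03  0.01] w0.0915
t36.8 p [ 0.4747 -0.2612  0.005 ] F [ 0.5 -0.5 -1.2] M [-0.11 -0.   -0.03] w0.0156
t37.6 p [ 0.4738 -0.2605  0.1698] F [-0.5  0.2 -0.7] M [0.   0.07 0.01] w0.0157
t38.9 p [0.522  0.0191 0.1361] F [ 1.3  0.5 -1.3] M [-0.04  0.04  0.02] w0.0159
```

View pics/held.png

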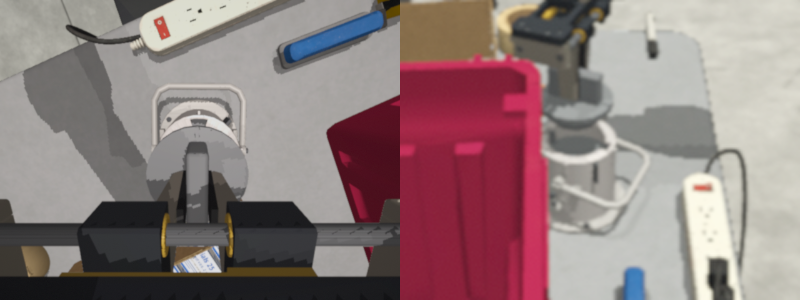

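The lid is held level over the mouth, at about (197,165) on the left and (575,100) on the right, and the handle is still down. I'll lower it with force checks.

Run:
```python
from h import *
R2=R_(0,np.radians(-16.3));M=C+.0008*cx
env.movel(cmd(M+.140*ez,R2),R2,rate=.1);st()
for z in [.132,.126,.120,.116,.114,.1125]:
    env.movel(cmd(M+z*ez,R2),R2,rate=.05);s=st()
    if s['wrist_force'][2]>8: print('contact at',z);break
env.pause(.15);st()
```

```text
t39.4 p [0.5215 0.0206 0.1107] F [ 0.2  1.2 -1.7] M [-0.01 -0.03  0.03] w0.0158
t39.7 p [0.5217 0.0208 0.1029] F [-0.2  1.  -1.8] M [0.01 0.04 0.02] w0.0153
t40.0 p [0.5215 0.0208 0.0967] F [-0.3 -0.  -2.2] M [-0.07  0.    0.05] w0.0156
t40.2 p [0.5214 0.0207 0.0906] F [ 0.3  0.1 -2.5] M [ 0.01 -0.03  0.04] w0.0159
t40.5 p [0.5216 0.0207 0.0867] F [ 0.   0.1 -2.5] M [0.   0.06 0.01] w0.0155
t40.7 p [0.5218 0.0208 0.085 ] F [ 0.3 -0.2 -1.4] M [ 0.01  0.   -0.06] w0.0157
t41.0 p [0.5218 0.0208 0.0849] F [-5.4  0.1 10.8] M [-0.05  0.97  0.03] w0.0160
contact at 0.1125
t41.1 p [0.5218 0.0208 0.0849] F [-4.7  0.1 11.5] M [-0.09  0.94 -0.04] w0.0158
```

Seated: contact comes exactly at the expected flush height (z 0.085). Now I'll turn it 0.7 rad clockwise in steps.

Run:
```python
from h import *
M=C+.0008*cx
for a in [.15,.3,.45,.6,.7]:
    R=R_(0,np.radians(-16.3)-a);env.reach(cmd(M+.1132*ez,R),R);s=st()
env.pause(.2);s=st();R=np.array(s['tcp_rot']);print('tool az',np.degrees(np.arctan2(R[1,0],R[0,0])))
P,d,c=shot('wrist','turn');a=P[...,::-1]
T=viewer.camera_info('wrist')['T_tool_cam']
W=cloud(d,c).reshape(-1,3);near=np.hypot(W[:,0]-M[0],W[:,1]-M[1])<.06
for lo,hi in[(.142,.153),(.103,.113)]:
    m=near&(W[:,2]>lo)&(W[:,2]<hi);Q=W[m].astype(np.float32);print(m.sum(),np.median(Q[:,2]),cv2.minAreaRect(Q[:,:2].copy()))
P,d,c2=shot('scene','turn_s')
u,v=proj(M+.1*ez,c2).round().astype(int);b=P[v-70:v+70,u-70:u+70,::-1]
cv2.imwrite('pics/turn.png',np.hstack([cv2.resize(a[130:330,215:415],(400,400),interpolation=cv2.INTER_CUBIC),cv2.resize(b,(400,400),interpolation=cv2.INTER_CUBIC)]))
```

```text
t41.4 p [0.5221 0.0207 0.0849] F [-1.5 -1.4  5.4] M [-0.07  0.47 -0.12] w0.0157
t41.7 p [0.5222 0.0205 0.0849] F [-1.7 -0.2  5.7] M [-0.1   0.45 -0.06] w0.0156
t41.9 p [0.5221 0.0203 0.0849] F [-2.  -1.4  6.7] M [-0.31  0.49 -0.07] w0.0156
t42.2 p [0.522  0.0201 0.0849] F [-2.7 -1.8  6.7] M [-0.43  0.55 -0.05] w0.0156
t42.4 p [0.5219 0.02   0.0849] F [-3.5 -2.4  7.7] M [-0.47  0.65 -0.01] w0.0160
t42.6 p [0.5219 0.02   0.0849] F [-2.9 -2.6  7.9] M [-0.4   0.63  0.02] w0.0158
tool az -56.1777810035005
4747 0.14647968 ((0.5201907753944397, 0.024775803089141846), (0.052409544587135315, 0.04226192459464073), 89.65045928955078)
10087 0.108663045 ((0.5210881233215332, 0.021482229232788086), (0.08979842811822891, 0.0867496207356453), 71.78842163085938)
```

View pics/turn.png

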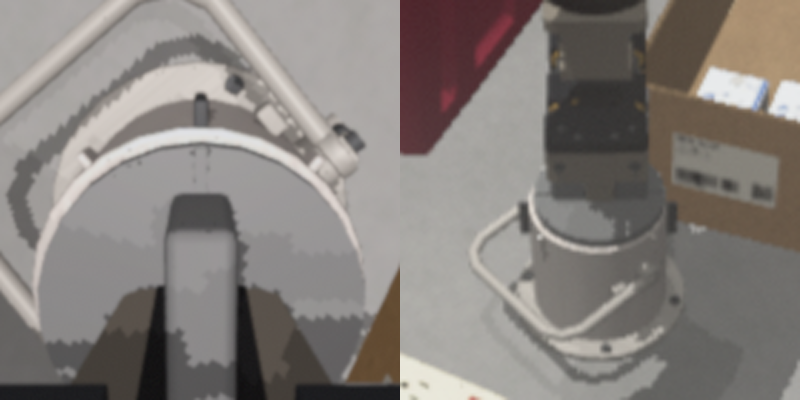

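The grip bar at column 201 points at the long dark rib at (201,108). The flange lies on the rim (top at 0.1087 m, 0.108 m expected), and the handle is down. I'm handing in while still holding the lid.

Run:
```python
from h import *
st();workorder.finish_job();st()
```

```text
t42.7 p [0.5219 0.02   0.0849] F [-3.4 -1.6  7.6] M [-0.43  0.62  0.02] w0.0154
the job is handed in; nothing more can be done
the job is handed in; nothing more can be done
```

The canister is vented as asked, and I handed the job in at 42.7 s with the gripper still holding the lid at the vent mark.

- **Handle:** it is swung down the near side to its end stop. The press met about 18 N at the stop, and it stayed down afterwards. The depth picture gave 1.69 rad against the stop's 1.74; that reading is taken on the bar's visible surface, so it is rough.
- **Lid:** it was set through the notches and touched down at the expected flush height. In the last check the flange top measured 0.1087 m against 0.108 m.
- **Turn:** the lid is turned 0.7 rad clockwise. In the wrist picture the grip bar points straight at the long dark rib. It is well short of the click and still held, with about 8 N pressing down.

**What went wrong or disagreed:**
- **Missed strokes:** the first three strokes at the handle missed it, because the real fingertips sit about 29 mm behind the reported TCP. I confirmed that in the wrist depth and the side picture, then corrected for it.
- **Unconfirmed spring torque:** the wrist moment about the vertical stayed within noise, so I did not see the collar's spring torque there.
- **Bystanders:** I did not measure the vials, stapler and marker again at the end. No planned path went near them, and the later pictures showed none out of place.

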